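Pin the transport stay to the instrument's side lug

TASK

Before this instrument is moved, secure its transport stay: swing the yellow stay round until its steel fork straddles the lug on the side of the black instrument, then take the red-handled clevis pin from the blue rack and pass it down through the upper ear, the eye of the lug and the lower ear until its collar sits flat on the fork, and let go. The instrument is never set down exactly, so feel for the eye with the pin and do not force it: never press the pin with more than about 4 kg. Leave the brass pin, the prism and the tape roll where they are.

Things in the scene. Friction and masses are not known exactly. Their poses are not given: they have to be found in the camera images.
- fixture: Aluminium base plate 12 mm thick, carrying the black instrument (box 372 x 312 mm, top 135 mm high, round barrel to 274 mm) on its -y side and the stay's post on its +y side. Origin on the table under the nominal eye; axes: +y from the instrument to the post, z up. Plate: x -210..210, y -390..-30 mm, and a tongue x -50..50 reaching y 225 mm. Box face at y -49, barrel flange from y -140 mm.
- eye_nominal (a point): Where the eye of the lug should be: centre of its 13.5 mm hole at the lug's top face, 125 mm above the table; axes as the fixture. Lug: 10 mm thick steel, 36 mm wide, rounded end 18 mm beyond the hole. The instrument was set down by hand, so the real eye lies up to 5 mm off this point along x and up to 5 mm along y of the fixture; it does not shift under working forces.
- stay_pivot (a point): Top of the stay's hub (38 mm across) on the post's vertical axis, 135 mm above the table, 180 mm to +y of the nominal eye in the fixture's frame.
- stay (a joint): Swing of the stay about the post, rad: 0 with the fork pointing at the instrument over the nominal eye, positive swung towards the robot (clockwise from above); runs -0.12 to 1.0 without a stop at the lug. Stays where left; under 1 N at the fork moves it. The stay also telescopes +-10 mm along its length against 0.6 N friction, so it follows the hand.
- fork_hole (a point): Centre of the 14 mm fork hole at the top of the upper ear, 135 mm above the table; +y points along the stay to the post. Two ears 8 mm thick, 36 mm wide, 14 mm apart (undersides at 127 and 105 mm), the lug goes between them with 2 mm of air above and below. The fork's solid neck, 22 mm wide, 30 mm high top level with the ear, lies 24 to 58 mm to +y of the hole: hold it there to swing the stay.
- clevis_pin: Loose steel clevis pin, 0.1 to 0.16 kg, standing in a rack hole. Origin at the centre of its lower tip, z up its axis. Shank 12 mm across, 40 mm long, end chamfered over 2 mm to 10 mm across; collar 21 mm across from 40 to 45 mm; round red handle 18 mm across from 45 to 82 mm above the tip. Seated, its tip is 95 mm above the table.
- pin_rack: Fixed blue block 50 x 120 x 50 mm with two 16 mm through holes at y -30 and +30 mm; origin under its centre. One hole holds the clevis pin, the other the brass pin, collars resting on the top: tips 10 mm above the table.
- locating_pin: Brass locating pin in the other rack hole, shank 12 mm, flat head 28 mm across whose top is 60 mm above the table; origin at its lower tip. Leave it.
- prism: Glass prism cube on a red mount 60 x 44 mm, 42 mm high, standing on the table; origin under its centre. Leave it.
- tape_roll: Amber tape roll lying flat, 76 mm across, 19 mm high; origin under its centre. Leave it.
Not all that is in view belongs to the job. What is meant by the clevis_pin is not green, and is the larger of those in its own colour.

How it is judged:
By the outcome, as a careful person would: the job done as asked, in the order asked, and still so for the second after the job is handed in, with the robot touching nothing.
It also fails if it takes over 72 s, if anything falls off the work surface, if the arm or the gripper's body presses on something with over 40 N, if the wrist force passes 120 N, or if a joint passes its speed limit or range.

ROBOT

A 6-joint arm with a two-finger parallel gripper is mounted at the origin on the work surface. World frame = base frame: x ahead of the robot, y to its left, z up, the work surface at z = 0. Lengths are in m, angles in rad, forces in N, time in s.
With the tool pointing down it reaches from about 0.35 to 0.775 m from the base axis. Payload 5.5 kg.
Tool frame: the origin (TCP) lies at the very end of the fingers, on their centre line; the grasp point (between the pads) lies 19 mm behind it; x points along the fingers, y is the direction in which the jaws open and shut, and the axes are right-handed (so a half turn about x gives the same grasp; the last joint's range is limited). The gripper opens to 85 mm and grips with 20 to 120 N. Pads are 22 mm wide; open, the fingers measure 114 mm over their backs; the gripper's body (76 mm by 85 mm) begins 54 mm behind the grasp point. The pads swing forward as they close: fully open they stand 13 mm farther back than shut.
Start: joints at [1.104, 0.313, 0.046, 1.304, 0, 1.431], TCP at [0.185, 0.545, 0.231] pointing down, gripper open.
Joint ranges: [-2.76, 2.76], [-0.86, 1.69], [-1.03, 1.26], [-2.2, 2.34], [-1.47, 1.5], [-3.14, 3.14]. Speed limits (rad/s): [2.57, 2.57, 3.14, 3.14, 3.14, 3.14].

INTERFACE

Orientations are given as a unit quaternion [w, x, y, z].
In Python, from workcell import env gives the robot as it stands.
- The arm moves only by the tool drive_tool, never from a script. Its argument "plan" is a list that holds one entry, the list of rows, each a list of 7 numbers: the shift along the tool's x, y, z in cm, then the turn, a rotation vector about the tool's x, y, z in degrees, then the opening, from 0 (shut) to 1 (fully open). In form: [[[tx, ty, tz, wx, wy, wz, fingers], ...]]. A call has exactly 5 rows; each row shifts and turns the commanded pose from where the row before left it, along the tool's axes as they then stand; what a row does not reach is not made up. A row lasts 1/12 s, in which the tool goes at most 41.7 mm and 7.16 degrees, less where a joint would pass 70% of its speed; a pose out of reach is approached as far as the arm can. A call with a gripper value outside its range is refused whole. The fingers move at their own pace and stop on an object; "squeeze" is the grip in N (left out, the last holds). Time passes only in rows, so rows that do not move let the fingers close, or fill a call up. It gives the time, the measured TCP pose, the force and the opening at its end, in the units of the state.
- env.get_state(): the state, without advancing time (a new reading comes with each control period).
- env.read_camera(name): name is "scene" or "top"; returns the picture (400x640x3 uint8, red, green, blue); there is no depth.
- env.camera_model(name): a dict with "camera_matrix" (3x3 intrinsics, pixels), "k1" (the pictures are not rectified: a ray, as slopes to the right and down, at radius r is drawn at 1 + k1 r^2 times it, then the intrinsics apply), "camera_from_world" (4x4, takes a point from world to camera coordinates). Camera axes: x right, y down, z forward; pixel columns grow to the right and rows downward; lengths in m; the calibration is good to about 2 mm. A picture is of the moment at which its call begins. camera_model takes no time and is no camera call.
- env.hand_in(): hands the job in, once; it reports no verdict.
The state is a dict: "clock": time; "joint_pos": joint angles; "qvel": joint speeds; "tau": joint torques, N m; "tcp_pos": TCP position; "orientation": TCP orientation; "wrist_force": force on the tool from outside, world axes, zero at the start; "ft_torque": the same for the moment, N m; "finger_gap": finger opening in m.
Only numpy, scipy, OpenCV 4.12 (cv2) and the standard library are available. Lean on these libraries where they do the work, as an engineer would, in place of code of your own. Each camera call takes 0.05 s, during which the arm holds its last target.

## Working session

There is one attempt and no reset: what is moved stays moved. The work goes in short steps, Python scripts to look and compute and a tool call to move; the robot and the scene stay as the last step left them, time stands still between calls to the robot, and variables do not carry over. Pictures are saved under pics/ and viewed, and the job is handed in when it is done.

Besides the shell and the picture viewer there is one more tool, called by a JSON object that holds its "name" and its "arguments", one argument or row to a line. drive_tool: Moves the arm, as the interface text tells. Its arguments: {"type":"object","properties":{"plan":{"type":"array","items":{"type":"array","items":{"type":"array","items":{"type":"number"}}}},"squeeze":{"type":"number"}},"required":["plan"]}

```bash
ls; mkdir -p pics; python3 - <<'E'
from workcell import env
import cv2
for n in("scene","top"):
    im=env.read_camera(n); cv2.imwrite(f"pics/{n}0.png",im[:,:,::-1])
    m=env.camera_model(n); print(n,m)
s=env.get_state(); print(s)
E
```

```text
pics
scene {'camera_matrix': array([[392.65594199,   0.        , 318.14724526],
       [  0.        , 392.65594199, 197.87233448],
       [  0.        ,   0.        ,   1.        ]]), 'k1': -0.023093888193904965, 'camera_from_world': array([[-0.55791951,  0.82978136,  0.01373774,  0.19705344],
       [ 0.67553353,  0.46369897, -0.57326932, -0.33426468],
       [-0.48205837, -0.31055783, -0.81925183,  1.01805478],
       [ 0.        ,  0.        ,  0.        ,  1.        ]])}
top {'camera_matrix': array([[474.91328511,   0.        , 314.35049953],
       [  0.        , 474.91328511, 193.2002928 ],
       [  0.        ,   0.        ,   1.        ]]), 'k1': 0.038192496066858074, 'camera_from_world': array([[-0.01001843, -0.99896254, -0.04442386,  0.11965301],
       [-0.98847766,  0.01660394, -0.1504534 ,  0.54606041],
       [ 0.15103493,  0.04240469, -0.9876185 ,  0.80078239],
       [ 0.        ,  0.        ,  0.        ,  1.        ]])}
{'clock': 0.1, 'joint_pos': array([ 1.10441222e+00,  3.13919346e-01,  4.50727949e-02,  1.30362275e+00,
       -9.58510901e-06,  1.43120072e+00]), 'qvel': array([-0.00119704, -0.00245368,  0.00372334,  0.00094781, -0.00029708,
       -0.00027074]), 'tau': array([ 4.16438706e-03, -4.81725526e+01,  2.99243921e+01,  1.27366118e-02,
       -4.99504813e-05,  9.08365735e-06]), 'tcp_pos': array([0.18437057, 0.5441382 , 0.23049335]), 'orientation': array([ 0.69751521,  0.11445818,  0.69786171, -0.11558929]), 'wrist_force': array([-0.07764057,  0.48624995, -0.55272887]), 'ft_torque': array([ 0.01100195, -0.04960796, -0.01709931]), 'finger_gap': 0.08558035360693178}
```

View pics/scene0.png

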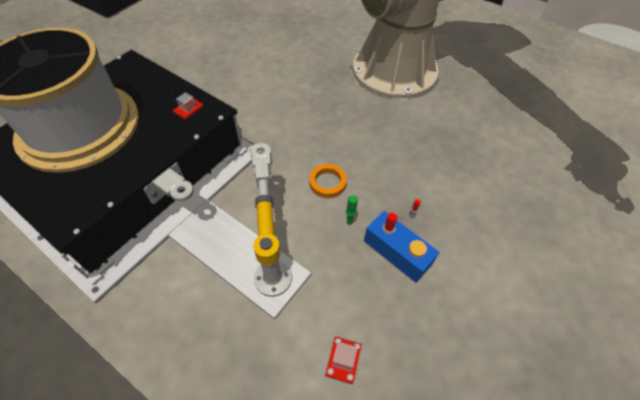

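View pics/top0.png

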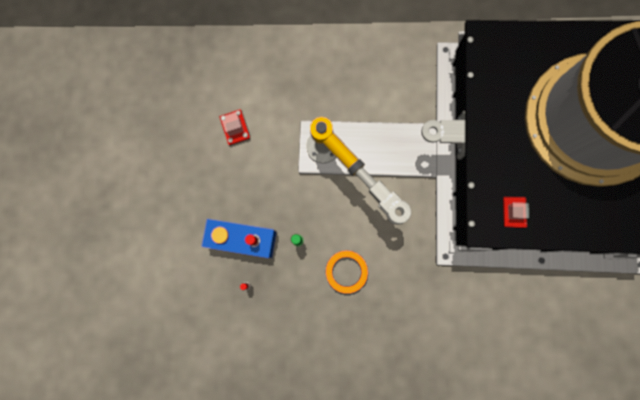

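Candidates for the pin are the red handle in the rack (top 251,240), a small red pin on the table (244,287) and a green pin (296,240). I choose the red one in the rack, and check it in close crops.

```bash
cat > h.py <<'E'
import numpy as np, cv2
from workcell import env
def ray(n,uv):
    m=env.camera_model(n);K=m["camera_matrix"];T=m["camera_from_world"]
    d=cv2.undistortPoints(np.array([[uv]],float),K,np.array([m["k1"],0,0,0,0.]))[0,0] 
    R=T[:3,:3];c=-R.T@T[:3,3]; return c,R.T@np.array([d[0],d[1],1])
def at(n,uv,z):
    c,v=ray(n,uv); return (c+v*(z-c[2])/v[2])
def pj(n,p):
    m=env.camera_model(n);T=m["camera_from_world"];p=T[:3,:3]@np.asarray(p,float)+T[:3,3]
    s=p[:2]/p[2];s=s*(1+m["k1"]*(s@s));return m["camera_matrix"][:2,:2]@s+m["camera_matrix"][:2,2]
def crop(n,im,u,v,w,h,k,name):
    c=im[v:v+h,u:u+w,::-1];cv2.imwrite(f"pics/{name}.png",cv2.resize(c,None,fx=k,fy=k,interpolation=cv2.INTER_CUBIC))
E
python3 - <<'E'
from h import *
t=cv2.imread("pics/top0.png")[:,:,::-1];s=cv2.imread("pics/scene0.png")[:,:,::-1]
crop("top",t,300,105,175,125,4,"c1");crop("top",t,195,210,110,90,6,"c2")
crop("s",s,130,130,180,170,3,"c3");crop("s",s,330,170,120,120,5,"c4")
E
```

```text
(no output)
```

View pics/c1.png

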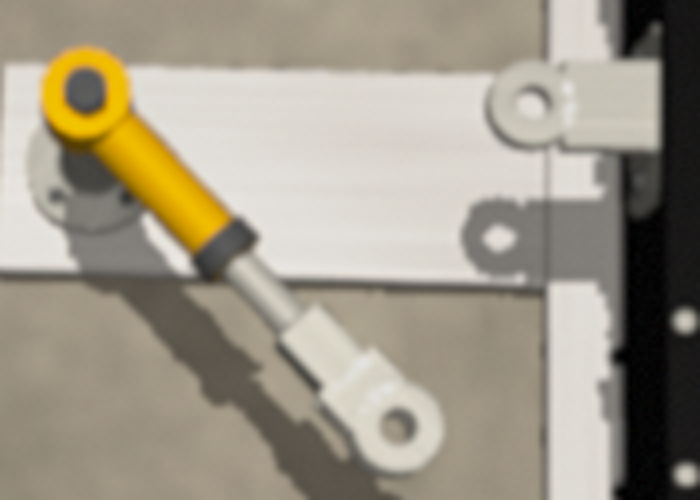

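View pics/c2.png

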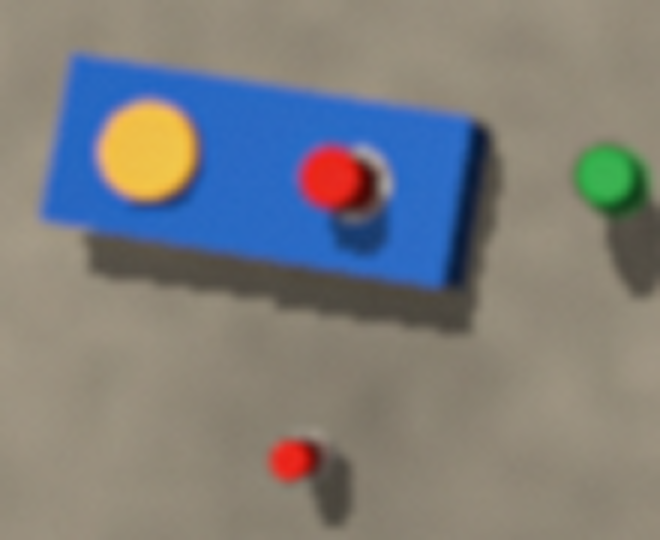

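View pics/c3.png

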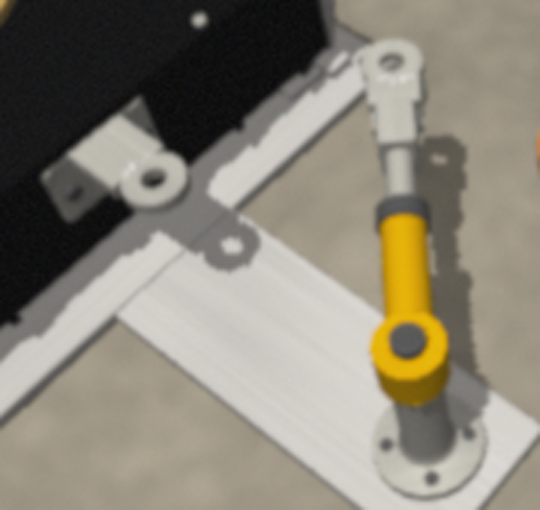

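View pics/c4.png

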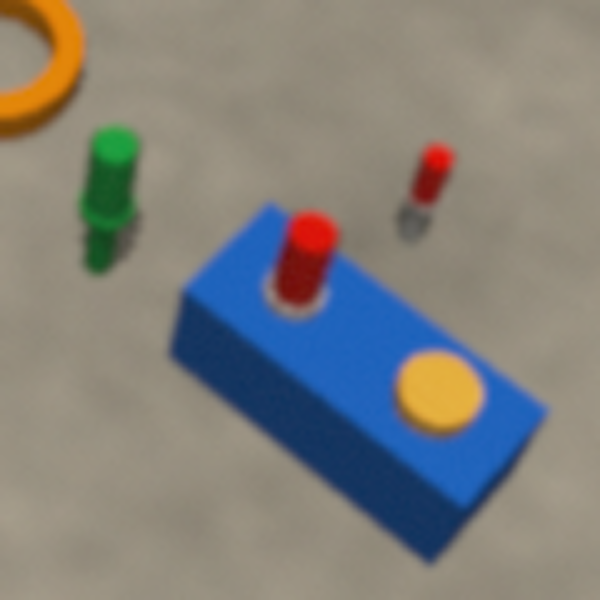

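```bash
cat > m1.py <<'E'
from h import *
def P(x,y,k,u,v): return ((x+.5)/k-.5+u,(y+.5)/k-.5+v)
def two(a,b):
    A=[];B=[]
    for n,uv in(("top",a),("scene",b)):
        c,v=ray(n,uv);v/=np.linalg.norm(v);M=np.eye(3)-np.outer(v,v);A.append(M);B.append(M@c)
    return np.linalg.lstsq(np.vstack(A),np.hstack(B),rcond=None)[0]
c1=lambda x,y:P(x,y,4,300,105);c2=lambda x,y:P(x,y,6,195,210);c3=lambda x,y:P(x,y,3,130,130);c4=lambda x,y:P(x,y,5,330,170)
np.set_printoptions(precision=4,suppress=True)
if __name__=="__main__":
  for nm,a,b,z in [("hub",c1(87,89),c3(409,341),.135),("fork",c1(400,427),c3(393,62),.135),("lug",c1(533,103),c3(154,178),.125),("pin",c2(331,178),c4(314,233),.092),("brass",c2(148,151),c4(441,390),.060)]:
    print(nm,at("top",a,z),at("scene",b,z),two(a,b))
  for q in[(75,55),(478,120),(445,288),(42,220)]: print("rack",at("top",c2(*q),.05))
  for q in[(8,64),(2,272),(545,285)]: print("plate",at("top",c1(*q),.012))
E
python3 m1.py
```

```text
hub [0.642 0.096 0.135] [0.639  0.0989 0.135 ] [0.6405 0.0976 0.1362]
fork [ 0.5028 -0.0245  0.135 ] [ 0.5028 -0.0202  0.135 ] [ 0.502  -0.0234  0.1326]
lug [ 0.6347 -0.0838  0.125 ] [ 0.6349 -0.0805  0.125 ] [ 0.6346 -0.0834  0.1226]
pin [0.4647 0.2184 0.092 ] [0.4654 0.222  0.092 ] [0.4643 0.2203 0.0892]
brass [0.4751 0.2774 0.06  ] [0.4753 0.2811 0.06  ] [0.4746 0.2795 0.0575]
rack [0.5042 0.3021 0.05  ]
rack [0.4834 0.183  0.05  ]
rack [0.435  0.1924 0.05  ]
rack [0.4561 0.3106 0.05  ]
plate [0.6918 0.1364 0.012 ]
plate [0.5917 0.1398 0.012 ]
plate [ 0.5809 -0.1094  0.012 ]
```

```bash
cat >> h.py <<'E'
from scipy.spatial.transform import Rotation as Ro
np.set_printoptions(precision=4,suppress=True)
def Rq(q): return Ro.from_quat([q[1],q[2],q[3],q[0]])
def st(): 
    s=env.get_state(); print("t",round(s["clock"],2),"tcp",s["tcp_pos"],"F",s["wrist_force"],"M",s["ft_torque"],"gap",round(s["finger_gap"],4),"q",s["joint_pos"]); return s
def target(p,ydir,n=10):
    """shift in tool axes(cm) from the measured pose; turn vec (deg) to tool-down with jaw axis ydir; rows with even split"""
    s=st();R=Rq(s["orientation"]);M=R.as_matrix();print("tool y",M[:,1],"x",M[:,0])
    d=np.array(p)-s["tcp_pos"]; print("shift now-axes cm",M.T@d*100)
    x=np.array([0,0,-1.]);y=np.array([*ydir,0]);y/=np.linalg.norm(y)
    for sg in(1,-1):
        T=Ro.from_matrix(np.c_[x,sg*y,np.cross(x,sg*y)]);rv=(R.inv()*T).as_rotvec(degrees=True)
        print("turn",rv)
        # sequential split: shift d/n each in then-current axes, then turn rv/n
        C=R
        if np.linalg.norm(rv)<100:
          for i in range(n):
            print("  ",np.round(C.as_matrix().T@d/n*100,2)); C=C*Ro.from_rotvec(rv/n,degrees=True)
E
python3 - <<'E'
from h import *
target([.533,.0046,.19],[-.653,.757],20)
print(at("top",(195+291/6,210+460/6),.04))
E
```

```text
t 0.1 tcp [0.1844 0.5441 0.2305] F [-0.0776  0.4862 -0.5527] M [ 0.011  -0.0496 -0.0171] gap 0.0856 q [ 1.1044  0.3139  0.0451  1.3036 -0.      1.4312]
tool y [ 0.321   0.9471 -0.0017] x [-0.0007 -0.0015 -1.    ]
shift now-axes cm [  4.1043 -39.9006  50.3382]
turn [-59.5052  -0.061    0.0797]
   [ 0.21 -2.    2.52]
   [ 0.21 -2.12  2.41]
   [ 0.21 -2.25  2.3 ]
   [ 0.21 -2.36  2.18]
   [ 0.21 -2.47  2.05]
   [ 0.21 -2.57  1.92]
   [ 0.2  -2.67  1.78]
   [ 0.2  -2.76  1.64]
   [ 0.2  -2.84  1.5 ]
   [ 0.2  -2.92  1.35]
   [ 0.2  -2.98  1.19]
   [ 0.2  -3.04  1.04]
   [ 0.2  -3.09  0.88]
   [ 0.2  -3.13  0.72]
   [ 0.2  -3.16  0.55]
   [ 0.2  -3.19  0.39]
   [ 0.2  -3.2   0.22]
   [ 0.2  -3.21  0.06]
   [ 0.2  -3.21 -0.11]
   [ 0.2  -3.2  -0.28]
turn [120.4948   0.0922   0.0706]
[0.3855 0.2377 0.04  ]
```

{"name": "drive_tool", "arguments": {
  "plan": [
    [[0.2,-2.0,2.5,-3,0,0,0.6],[0.2,-2.1,2.4,-3,0,0,0.6],[0.2,-2.25,2.3,-3,0,0,0.6],[0.2,-2.35,2.2,-3,0,0,0.6],[0.2,-2.45,2.05,-3,0,0,0.6]]
  ],
  "squeeze": 30
}}

```text
clock: 0.52
tcp_pos: [0.2722, 0.4088, 0.2208]
orientation: [0.707, 0.022, 0.707, -0.022]
wrist_force: [0.1, 0.2, -0.5]
finger_gap: 0.0514
```

{"name": "drive_tool", "arguments": {
  "plan": [
    [[0.2,-2.55,1.9,-3,0,0,0.6],[0.2,-2.65,1.8,-3,0,0,0.6],[0.2,-2.75,1.65,-3,0,0,0.6],[0.2,-2.85,1.5,-3,0,0,0.6],[0.2,-2.9,1.35,-3,0,0,0.6]]
  ]
}}

```text
clock: 0.93
tcp_pos: [0.3598, 0.2748, 0.2109]
orientation: [0.703, -0.07, 0.704, 0.07]
wrist_force: [0.6, 0.7, -1.0]
finger_gap: 0.0515
```

{"name": "drive_tool", "arguments": {
  "plan": [
    [[0.2,-3.0,1.2,-3,0,0,0.6],[0.2,-3.05,1.05,-3,0,0,0.6],[0.2,-3.1,0.9,-3,0,0,0.6],[0.2,-3.1,0.7,-3,0,0,0.6],[0.2,-3.15,0.55,-3,0,0,0.6]]
  ]
}}

```text
clock: 1.35
tcp_pos: [0.4479, 0.1404, 0.201]
orientation: [0.688, -0.162, 0.689, 0.162]
wrist_force: [0.1, -0.5, -0.3]
finger_gap: 0.0514
```

{"name": "drive_tool", "arguments": {
  "plan": [
    [[0.2,-3.2,0.4,-3,0,0,0.6],[0.2,-3.2,0.2,-3,0,0,0.6],[0.2,-3.2,0.05,-3,0,0,0.6],[0.2,-3.2,-0.1,-3,0,0,0.6],[0.2,-3.2,-0.3,-2.5,0,0,0.6]]
  ]
}}

```text
clock: 1.77
tcp_pos: [0.5357, 0.0061, 0.1908]
orientation: [0.662, -0.247, 0.663, 0.247]
wrist_force: [0.3, 0.4, 0.5]
finger_gap: 0.0512
```

```bash
python3 - <<'E'
from h import *
target([.533,.0046,.108],[-.653,.757],1)
E
```

```text
t 1.77 tcp [0.5357 0.0061 0.1908] F [0.2854 0.4187 0.5023] M [ 0.0443 -0.033  -0.0303] gap 0.0512 q [-0.1386  0.2534 -0.1351  1.183   0.0002 -0.8526]
tool y [-0.6548  0.7558  0.0006] x [-0.0006  0.0003 -1.    ]
shift now-axes cm [ 8.281   0.0568 -0.3005]
turn [ 0.1253 -0.017  -0.0369]
   [ 8.28  0.06 -0.3 ]
turn [-179.8747    0.058    -0.0266]
```

{"name": "drive_tool", "arguments": {
  "plan": [
    [[2,0.05,-0.3,0,0,0,0.6],[2,0,0,0,0,0,0.6],[2,0,0,0,0,0,0.6],[1.5,0,0,0,0,0,0.6],[0.7,0,0,0,0,0,0.6]]
  ]
}}

```text
clock: 2.18
tcp_pos: [0.5309, 0.0061, 0.1066]
orientation: [0.662, -0.245, 0.664, 0.247]
wrist_force: [-0.7, -0.8, -0.2]
finger_gap: 0.0515
```

```bash
python3 - <<'E'
from h import *
st()
for n in("top","scene"):
    im=env.read_camera(n)
    if n=="top":crop(n,im,300,90,175,150,4,"d1")
    else:crop(n,im,170,80,180,170,3,"d2")
E
```

```text
t 2.18 tcp [0.5309 0.0061 0.1066] F [-0.7188 -0.8458 -0.1724] M [-0.0657  0.0187  0.0103] gap 0.0515 q [-0.1399  0.3038 -0.2835  0.9878  0.0001 -0.8512]
```

View pics/d1.png

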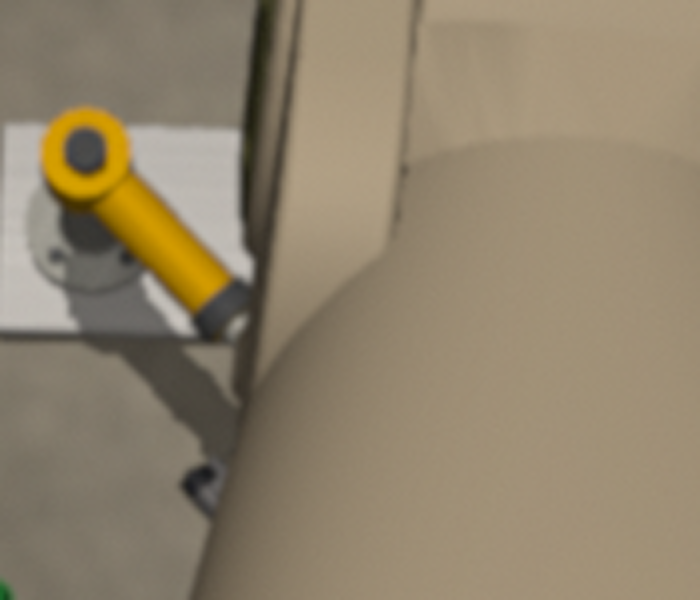

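View pics/d2.png

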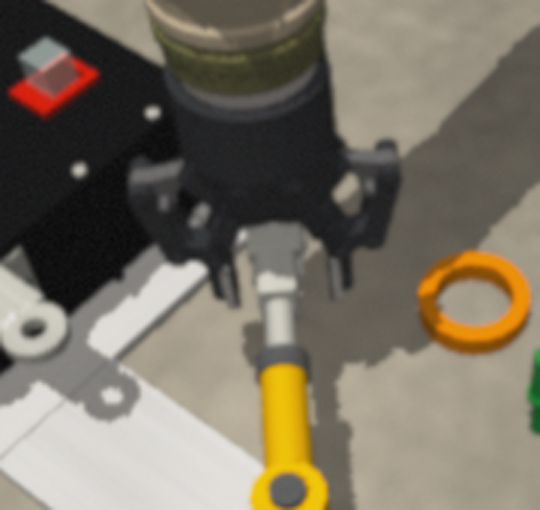

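The fingers straddle the neck (scene crop ~275,260), with the stay between them. I close now.

{"name": "drive_tool", "arguments": {
  "plan": [
    [[0,0,0,0,0,0,0.2],[0,0,0,0,0,0,0.2],[0,0,0,0,0,0,0.2],[0,0,0,0,0,0,0.2],[0,0,0,0,0,0,0.2]]
  ],
  "squeeze": 25
}}

```text
clock: 2.7
tcp_pos: [0.5338, 0.006, 0.1106]
orientation: [0.664, -0.247, 0.662, 0.246]
wrist_force: [-0.1, -0.6, 5.2]
finger_gap: 0.0216
```

```bash
python3 - <<'E'
from h import *
s=st()
hub=np.array([.6405,.0974]);eye=np.array([.6348,-.082])
r=s["tcp_pos"][:2]-hub; R0=np.linalg.norm(r);a0=np.arctan2(r[1],r[0])
e=eye-hub;a1=np.arctan2(e[1],e[0]);print("tcp r",R0,"ang",np.degrees(a0),"eye r",np.linalg.norm(e),"ang",np.degrees(a1), "turn",np.degrees(a1-a0))
M=Rq(s["orientation"]).as_matrix();print(M, "stay dir in tool yaw", np.degrees(np.arctan2(M[1,1],M[0,1])))
E
```

```text
t 2.7 tcp [0.5338 0.006  0.1106] F [-0.0764 -0.6065  5.2126] M [ 0.0521  0.0593 -0.0024] gap 0.0216 q [-0.1393  0.3    -0.2781  0.9899  0.0001 -0.8511]
tcp r 0.14054812605223904 ang -139.41214943303217 eye r 0.17949052899805049 ang -91.8198222628051 turn 47.59232717022706
[[ 0.0027 -0.6532  0.7572]
 [-0.0002  0.7572  0.6532]
 [-1.     -0.002   0.0019]] stay dir in tool yaw 130.78271590722753
```

{"name": "drive_tool", "arguments": {
  "plan": [
    [[0,-0.735,0.02,-3,0,0,0.2],[0,-0.735,0.02,-3,0,0,0.2],[0,-0.735,0.02,-3,0,0,0.2],[0,-0.735,0.02,-3,0,0,0.2],[0,-0.735,0.02,-3,0,0,0.2]]
  ]
}}

```text
clock: 3.12
tcp_pos: [0.5613, -0.0187, 0.1106]
orientation: [0.625, -0.332, 0.624, 0.331]
wrist_force: [0.5, 0.2, 4.8]
finger_gap: 0.0212
```

{"name": "drive_tool", "arguments": {
  "plan": [
    [[0,-0.735,0.02,-3,0,0,0.2],[0,-0.735,0.02,-3,0,0,0.2],[0,-0.735,0.02,-3,0,0,0.2],[0,-0.735,0.02,-3,0,0,0.2],[0,-0.735,0.02,-3,0,0,0.2]]
  ]
}}

```text
clock: 3.53
tcp_pos: [0.5942, -0.0352, 0.1107]
orientation: [0.577, -0.411, 0.575, 0.409]
wrist_force: [0.7, -0.4, 4.9]
finger_gap: 0.0209
```

```bash
python3 - <<'E'
from h import *
s=st()
hub=np.array([.6405,.0974]);eye=np.array([.6348,-.082])
r=s["tcp_pos"][:2]-hub;print(np.linalg.norm(r),np.degrees(np.arctan2(r[1],r[0])))
im=env.read_camera("scene");crop(n:="scene",im,130,80,180,170,3,"e2")
E
```

```text
t 3.53 tcp [ 0.5942 -0.0352  0.1107] F [ 0.6515 -0.3607  4.8759] M [ 0.1558  0.0422 -0.1948] gap 0.0209 q [-0.1941  0.4097 -0.1161  1.0423  0.0002 -1.4314]
0.14049984200495927 -109.25339027007517
```

View pics/e2.png

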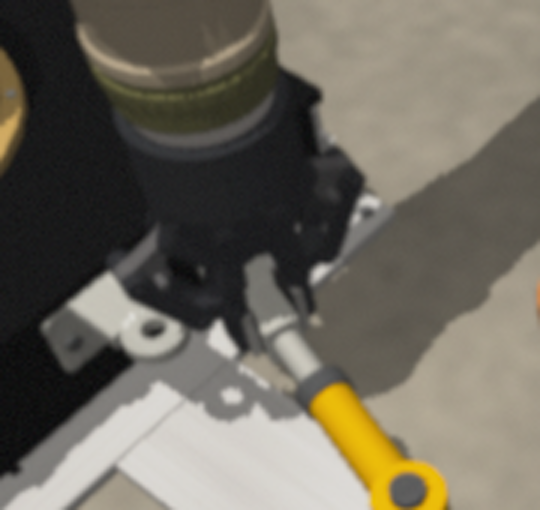

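{"name": "drive_tool", "arguments": {
  "plan": [
    [[0,-0.735,0.02,-3,0,0,0.2],[0,-0.735,0.02,-3,0,0,0.2],[0,-0.735,0.02,-3,0,0,0.2],[0,-0.49,0.01,-2,0,0,0.2],[0,-0.49,0.01,-2,0,0,0.2]]
  ]
}}

```text
clock: 4.0
tcp_pos: [0.6251, -0.0421, 0.1106]
orientation: [0.527, -0.473, 0.526, 0.471]
wrist_force: [1.3, -0.7, 5.3]
finger_gap: 0.0219
```

{"name": "drive_tool", "arguments": {
  "plan": [
    [[0,-0.49,0.01,-2,0,0,0.2],[0,-0.49,0.01,-2,0,0,0.2],[0,-0.12,0,-0.5,0,0,0.2],[0,0,0,0,0,0,0.2],[0,0,0,0,0,0,0.2]]
  ]
}}

```text
clock: 4.42
tcp_pos: [0.6361, -0.0428, 0.1106]
orientation: [0.508, -0.493, 0.507, 0.491]
wrist_force: [1.2, -0.6, 4.5]
finger_gap: 0.0214
```

```bash
python3 - <<'E'
from h import *
s=st()
hub=np.array([.6405,.0974]);eye=np.array([.6348,-.082])
r=s["tcp_pos"][:2]-hub;print(np.linalg.norm(r),np.degrees(np.arctan2(r[1],r[0])))
im=env.read_camera("scene");crop(n:="scene",im,130,80,180,170,3,"f2")
im=env.read_camera("top");crop(n:="scene",im,300,60,175,150,4,"f1")
E
```

```text
t 4.42 tcp [ 0.6361 -0.0428  0.1106] F [ 1.1974 -0.5744  4.5264] M [-0.0026 -0.1774 -0.1257] gap 0.0214 q [-0.193   0.4864  0.0053  1.0865  0.0001 -1.7326]
0.14024645510344344 -91.77744210318203
```

View pics/f2.png

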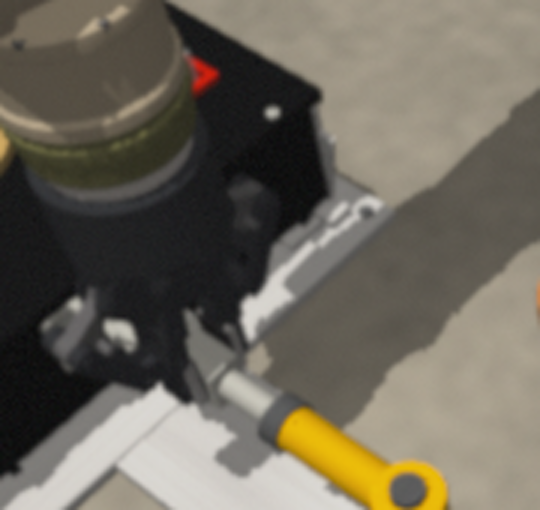

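View pics/f1.png

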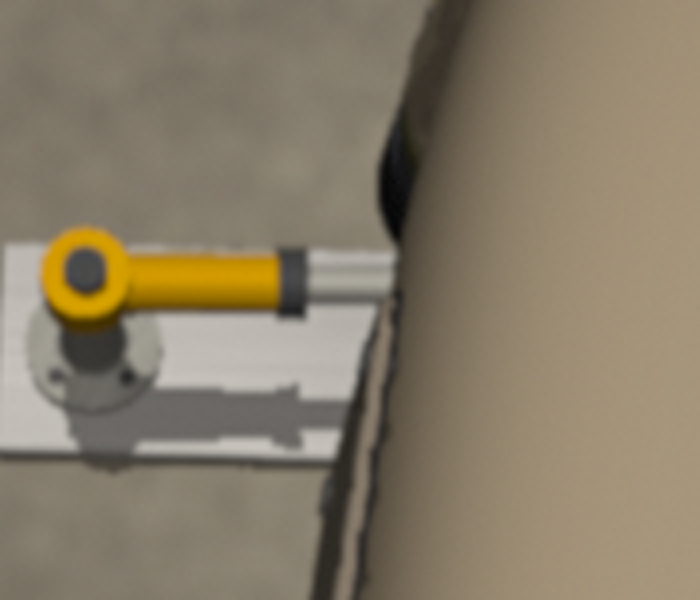

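{"name": "drive_tool", "arguments": {
  "plan": [
    [[0,0,0,0,0,0,0.5],[0,0,0,0,0,0,0.5],[0,0,0,0,0,0,0.5],[0,0,0,0,0,0,0.5],[-1,0,0,0,0,0,0.5]]
  ]
}}

```text
clock: 4.93
tcp_pos: [0.6331, -0.0421, 0.1171]
orientation: [0.507, -0.491, 0.508, 0.494]
wrist_force: [0.1, 0.6, -0.8]
finger_gap: 0.0424
```

{"name": "drive_tool", "arguments": {
  "plan": [
    [[-2.5,0,0,0,0,0,0.5],[-3,0,0,0,0,0,0.5],[-3,0,0,0,0,0,0.5],[-2,0,0,0,0,0,0.5],[0,0,0,0,0,0,0.5]]
  ]
}}

```text
clock: 5.35
tcp_pos: [0.6372, -0.0429, 0.2307]
orientation: [0.509, -0.495, 0.506, 0.49]
wrist_force: [0.3, -0.7, 1.4]
finger_gap: 0.0429
```

```bash
python3 - <<'E'
from h import *
# pin approach: pin ~ (.465,.220), rack x dir yaw -9.9
target([.465,.220,.12],[-.985,.172],15)
E
```

```text
t 5.35 tcp [ 0.6372 -0.0429  0.2307] F [ 0.3189 -0.6904  1.3562] M [-0.0025 -0.0568 -0.0196] gap 0.0429 q [-0.1929  0.4331  0.2196  1.3482  0.0001 -1.7336]
tool y [-0.9995  0.0301 -0.009 ] x [ 0.0089 -0.0017 -1.    ]
shift now-axes cm [10.8709 18.1002 25.7749]
turn [ 8.1812 -0.0425  0.5179]
   [0.72 1.21 1.72]
   [0.73 1.22 1.71]
   [0.73 1.24 1.69]
   [0.73 1.25 1.68]
   [0.73 1.27 1.67]
   [0.73 1.28 1.66]
   [0.73 1.3  1.65]
   [0.73 1.32 1.63]
   [0.73 1.33 1.62]
   [0.73 1.35 1.61]
   [0.73 1.36 1.6 ]
   [0.73 1.37 1.58]
   [0.74 1.39 1.57]
   [0.74 1.4  1.56]
   [0.74 1.42 1.54]
turn [-171.817    -0.7778   -0.0638]
```

{"name": "drive_tool", "arguments": {
  "plan": [
    [[0.5,1.8,2.6,1,0,0,0.5],[0.5,1.85,2.55,1,0,0,0.5],[0.7,1.9,2.5,1,0,0,0.5],[0.7,1.95,2.5,1,0,0,0.5],[0.7,1.95,2.45,1,0,0,0.5]]
  ]
}}

```text
clock: 5.77
tcp_pos: [0.5474, 0.0904, 0.1928]
orientation: [0.529, -0.469, 0.529, 0.47]
wrist_force: [-0.2, 0.4, 0.3]
finger_gap: 0.0422
```

{"name": "drive_tool", "arguments": {
  "plan": [
    [[0.8,2.0,2.4,1,0,0,0.5],[0.8,2.05,2.4,1,0,0,0.5],[0.8,2.1,2.35,1,0,0,0.5],[0.8,2.1,2.3,0.2,0,0,0.5],[0.7,2.1,2.3,0,0,0,0.5]]
  ]
}}

```text
clock: 6.18
tcp_pos: [0.4623, 0.222, 0.1537]
orientation: [0.541, -0.455, 0.542, 0.455]
wrist_force: [-0.1, -0.5, 0.1]
finger_gap: 0.0429
```

```bash
python3 - <<'E'
from h import *
target([.465,.220,.059],[-.985,.172],1)
im=env.read_camera("top");crop(n:="scene",im,300,60,175,150,4,"g1")
im=env.read_camera("scene");crop(n:="scene",im,130,130,180,170,4,"g2");crop(n,im,330,130,120,120,5,"g3")
E
```

```text
t 6.18 tcp [0.4623 0.222  0.1537] F [-0.0635 -0.5186  0.0986] M [-0.032  -0.0635 -0.0052] gap 0.0429 q [ 0.2909  0.2322 -0.2571  1.0822  0.0001 -1.1062]
tool y [-0.985   0.1727  0.0007] x [-0.0007 -0.0001 -1.    ]
shift now-axes cm [ 9.4709 -0.3044 -0.1483]
turn [-0.042  -0.0109 -0.0393]
   [ 9.47 -0.3  -0.15]
turn [179.958   -0.0617   0.0171]
```

View pics/g1.png

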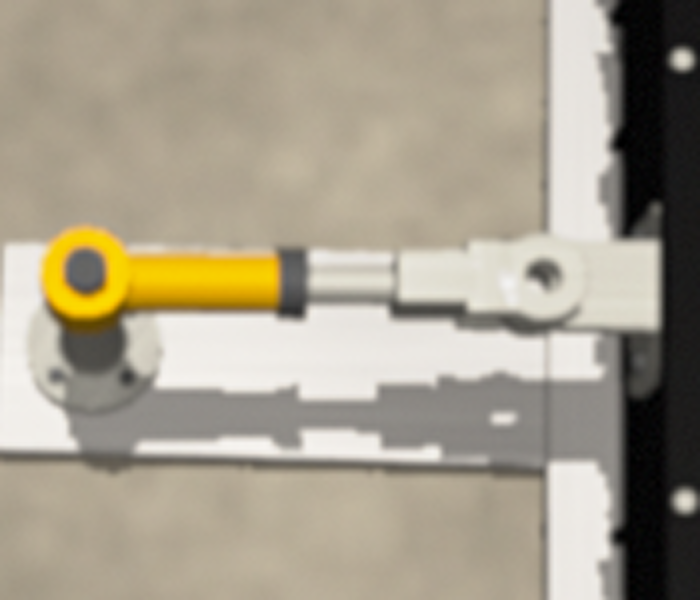

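View pics/g2.png

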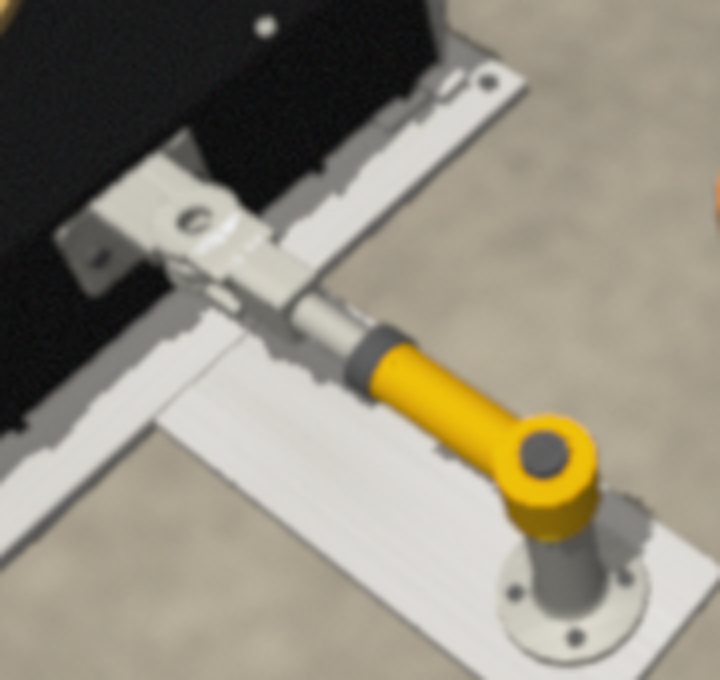

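View pics/g3.png

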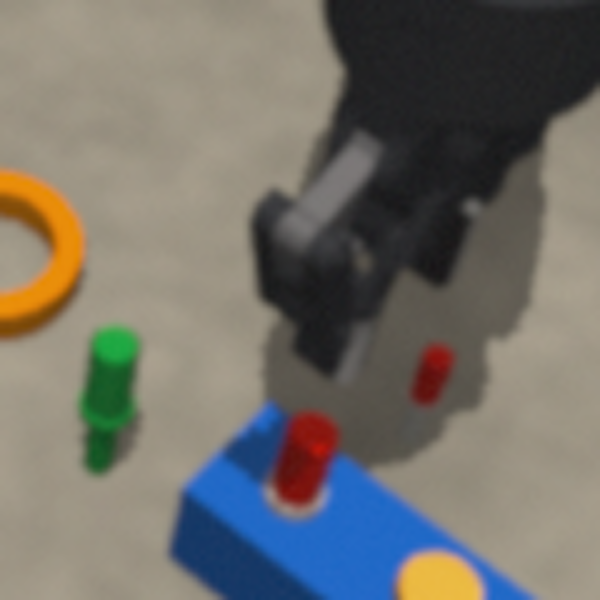

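{"name": "drive_tool", "arguments": {
  "plan": [
    [[2,-0.3,-0.15,0,0,0,0.5],[2.5,0,0,0,0,0,0.5],[2.5,0,0,0,0,0,0.5],[1.9,0,0,0,0,0,0.5],[0.4,0,0,0,0,0,0.5]]
  ]
}}

```text
clock: 6.7
tcp_pos: [0.4644, 0.2177, 0.0582]
orientation: [0.54, -0.454, 0.543, 0.455]
wrist_force: [-0.2, 0.2, 0.6]
finger_gap: 0.0428
```

{"name": "drive_tool", "arguments": {
  "plan": [
    [[0,0,0,0,0,0,0.12],[0,0,0,0,0,0,0.12],[0,0,0,0,0,0,0.12],[0,0,0,0,0,0,0.12],[0,0,0,0,0,0,0.12]]
  ],
  "squeeze": 40
}}

```text
clock: 7.12
tcp_pos: [0.4673, 0.2192, 0.0623]
orientation: [0.542, -0.455, 0.541, 0.455]
wrist_force: [-0.1, -0.2, -1.6]
finger_gap: 0.0165
```

```bash
python3 - <<'E'
from h import *
s=st()
im=env.read_camera("top");crop(n:="scene",im,180,190,130,110,5,"i1")
im=env.read_camera("scene");crop(n,im,330,130,120,120,5,"i3")
E
```

```text
t 7.12 tcp [0.4673 0.2192 0.0623] F [-0.1049 -0.1756 -1.6178] M [ 0.0073  0.0763 -0.0074] gap 0.0165 q [ 0.2829  0.3161 -0.3889  0.8641  0.     -1.1146]
```

View pics/i3.png

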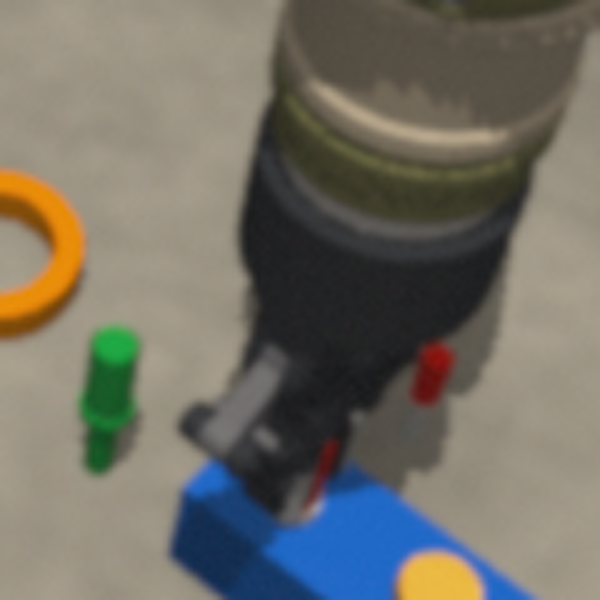

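{"name": "drive_tool", "arguments": {
  "plan": [
    [[-1,0,0,0,0,0,0.12],[-2,0,0,0,0,0,0.12],[-3,0,0,0,0,0,0.12],[-3,0,0,0,0,0,0.12],[-3,0,0,0,0,0,0.12]]
  ]
}}

```text
clock: 7.63
tcp_pos: [0.4663, 0.219, 0.1834]
orientation: [0.541, -0.455, 0.541, 0.455]
wrist_force: [1.4, 0.2, -1.6]
finger_gap: 0.0167
```

{"name": "drive_tool", "arguments": {
  "plan": [
    [[-3,0,0,0,0,0,0.12],[-2,0,0,0,0,0,0.12],[0,0,0,0,0,0,0.12],[0,0,0,0,0,0,0.12],[0,0,0,0,0,0,0.12]]
  ]
}}

```text
clock: 8.05
tcp_pos: [0.4661, 0.2189, 0.2308]
orientation: [0.541, -0.455, 0.542, 0.455]
wrist_force: [-0.1, 0.0, -1.7]
finger_gap: 0.0167
```

```bash
python3 - <<'E'
from h import *
s=st(); p=s["tcp_pos"]
for n in("top","scene"):
    im=env.read_camera(n);u,v=pj(n,p-[0,0,.05]);print(n,u,v,pj(n,p))
    crop(n,im,int(max(0,min(u-50,540))),int(max(0,min(v-50,300))),100,100,6,"j"+n)
    print(int(u-50),int(v-50))
# fork hole & eye
P=lambda x,y,k,u,v: ((x+.5)/k-.5+u,(y+.5)/k-.5+v)
a=P(545,275,4,300,60);b=P(196,221,4,130,130)
print("fork",at("top",a,.135),at("scene",b,.135)); 
E
```

```text
t 8.05 tcp [0.4661 0.2189 0.2308] F [-0.0569  0.0319 -1.6853] M [-0.0034  0.0387 -0.0153] gap 0.0167 q [ 0.2831  0.1975 -0.1081  1.2659  0.     -1.1146]
top 238.66727981247945 235.0444753714574 [231.3077 232.7357]
188 185
scene 400.4499098069233 183.24543754712258 [407.2075 161.1778]
350 133
fork [ 0.635  -0.0866  0.135 ] [ 0.6349 -0.0821  0.135 ]
```

View pics/jtop.png

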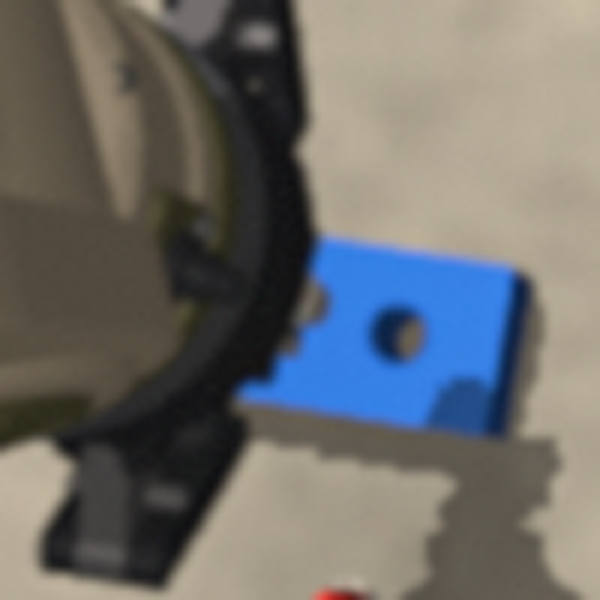

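View pics/jscene.png

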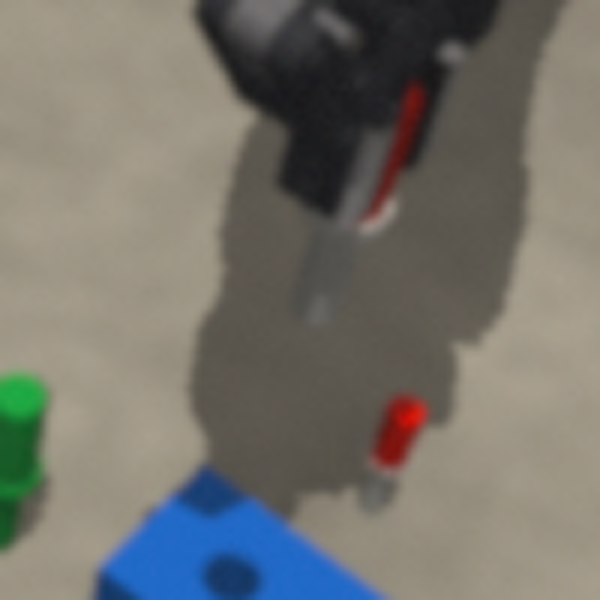

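```bash
python3 - <<'E'
from h import *
target([.635,-.084,.215],[-.985,.172],1)
E
```

```text
t 8.15 tcp [0.4656 0.2187 0.2298] F [-0.5747 -0.2327 -2.2733] M [-0.0174  0.0012 -0.0314] gap 0.0167 q [ 0.283   0.1985 -0.1091  1.266   0.     -1.1146]
tool y [-0.985   0.1723  0.0025] x [-0.0027 -0.0007 -1.    ]
shift now-axes cm [  1.4572 -21.9088 -26.8986]
turn [-0.0178 -0.0684 -0.1458]
   [  1.46 -21.91 -26.9 ]
turn [179.982   -0.2291   0.1075]
```

{"name": "drive_tool", "arguments": {
  "plan": [
    [[0,-1.5,-1.9,0,0,0,0.12],[0,-2,-2.5,0,0,0,0.12],[0,-2,-2.5,0,0,0,0.12],[0,-2,-2.5,0,0,0,0.12],[0,-2,-2.5,0,0,0,0.12]]
  ]
}}

```text
clock: 8.57
tcp_pos: [0.5393, 0.0842, 0.2297]
orientation: [0.541, -0.454, 0.542, 0.456]
wrist_force: [0.1, 0.3, -1.5]
finger_gap: 0.0166
```

{"name": "drive_tool", "arguments": {
  "plan": [
    [[0,-2,-2.5,0,0,0,0.12],[0,-2,-2.5,0,0,0,0.12],[0,-2,-2.5,0,0,0,0.12],[0,-2,-2.5,0,0,0,0.12],[0,-2,-2.5,0,0,0,0.12]]
  ]
}}

```text
clock: 8.98
tcp_pos: [0.6163, -0.0563, 0.2294]
orientation: [0.541, -0.454, 0.542, 0.456]
wrist_force: [0.3, 1.3, -0.9]
finger_gap: 0.0166
```

{"name": "drive_tool", "arguments": {
  "plan": [
    [[0.3,-1.6,-1.8,0,0,0,0.12],[0.4,-0.6,-0.6,0,0,0,0.12],[0.7,-0.2,-0.1,0,0,0,0.12],[0,0,0,0,0,0,0.12],[0,0,0,0,0,0,0.12]]
  ]
}}

```text
clock: 9.4
tcp_pos: [0.6346, -0.0823, 0.2157]
orientation: [0.541, -0.454, 0.542, 0.456]
wrist_force: [-0.1, -0.2, -1.3]
finger_gap: 0.0168
```

```bash
python3 - <<'E'
from h import *
target([.635,-.084,.195],[-.985,.172],1); s=env.get_state()
for n in("top","scene"):
    im=env.read_camera(n);u,v=pj(n,[.635,-.084,.15]);u,v=int(u-40),int(v-45)
    crop(n,im,u,v,80,80,8,"k"+n); print(n,u,v,pj(n,s["tcp_pos"]-[0,0,.0523]))
E
```

```text
t 9.4 tcp [ 0.6346 -0.0823  0.2157] F [-0.1096 -0.1663 -1.2768] M [ 0.0502 -0.0182 -0.0772] gap 0.0168 q [-0.2546  0.45    0.2092  1.3337  0.0005 -1.6531]
tool y [-0.9852  0.1714  0.0036] x [-0.0034  0.0014 -1.    ]
shift now-axes cm [ 2.0714 -0.0781 -0.159 ]
turn [ 0.0338  0.0469 -0.2084]
   [ 2.07 -0.08 -0.16]
turn [-179.9659    0.3273    0.0736]
top 396 80 [436.957  123.4213]
scene 135 133 [173.5703 173.6008]
```

View pics/kscene.png

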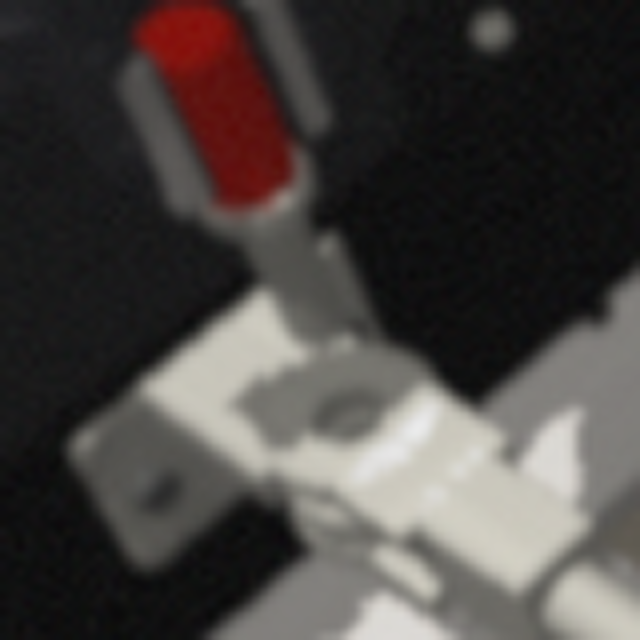

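View pics/ktop.png

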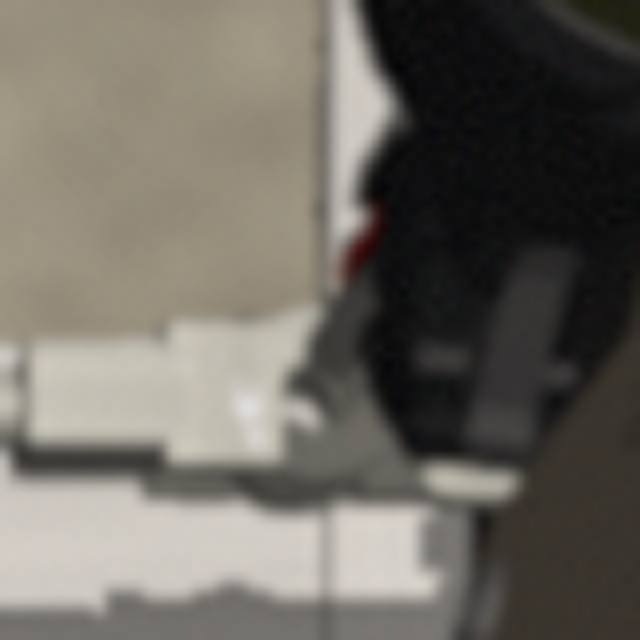

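```bash
python3 - <<'E'
from h import *
P=lambda x,y,k,u,v: ((x+.5)/k-.5+u,(y+.5)/k-.5+v)
print("tip",at("scene",P(318,333,8,135,133),.1634),"fork",at("scene",P(350,412,8,135,133),.135))
s=cv2.imread("pics/kscene.png");c=s[160:480,180:500];cv2.imwrite("pics/l.png",cv2.resize(cv2.convertScaleAbs(c,alpha=1.8),None,fx=1.8,fy=1.8))
E
```

```text
tip [ 0.6347 -0.0806  0.1634] fork [ 0.634  -0.0837  0.135 ]
```

View pics/l.png

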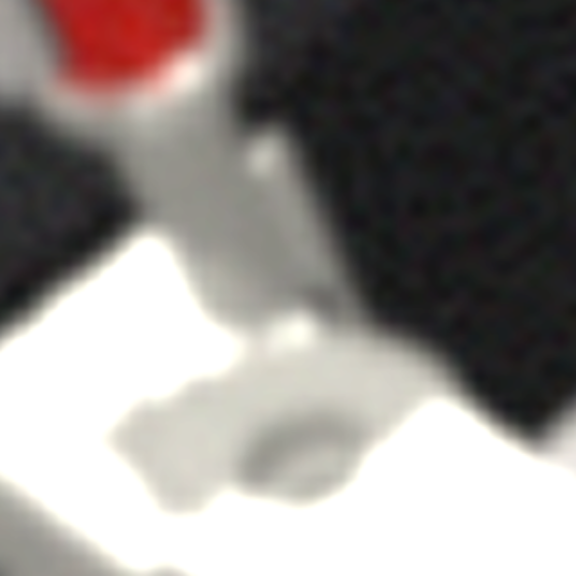

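{"name": "drive_tool", "arguments": {
  "plan": [
    [[0,-0.01,-0.25,0,0,0,0.12],[0.8,0,0,0,0,0,0.12],[0.8,0,0,0,0,0,0.12],[0.5,0,0,0,0,0,0.12],[0,0,0,0,0,0,0.12]]
  ]
}}

```text
clock: 9.92
tcp_pos: [0.6345, -0.0857, 0.1943]
orientation: [0.541, -0.454, 0.542, 0.456]
wrist_force: [1.2, 0.0, -1.1]
finger_gap: 0.0167
```

```bash
python3 - <<'E'
from h import *
s=st()
for n in("top","scene"):
    im=env.read_camera(n);u,v=pj(n,[.635,-.084,.14]);u,v=int(u-30),int(v-30)
    crop(n,im,u,v,60,60,10,"m"+n); print(n,u,v,pj(n,s["tcp_pos"]-[0,0,.0523]))
E
```

```text
t 9.92 tcp [ 0.6345 -0.0857  0.1943] F [ 1.1799  0.0493 -1.14  ] M [0.0032 0.0106 0.0128] gap 0.0167 q [-0.2596  0.4559  0.166   1.284   0.0001 -1.6574]
top 404 97 [436.2698 127.4606]
scene 146 152 [175.9732 181.023 ]
```

View pics/mscene.png

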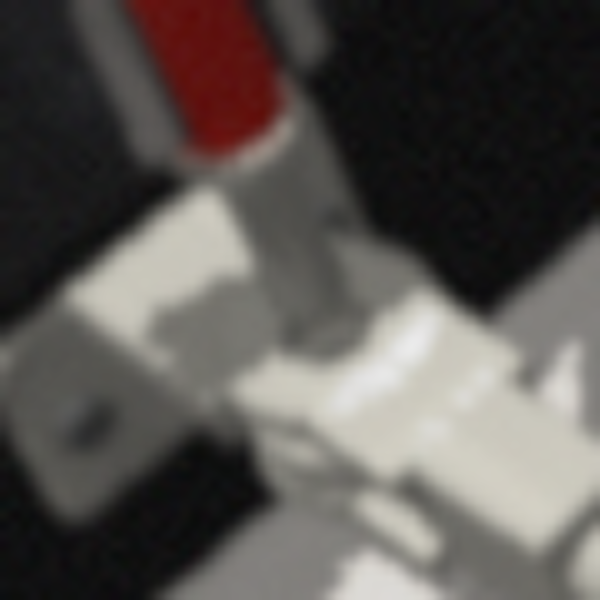

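View pics/mtop.png

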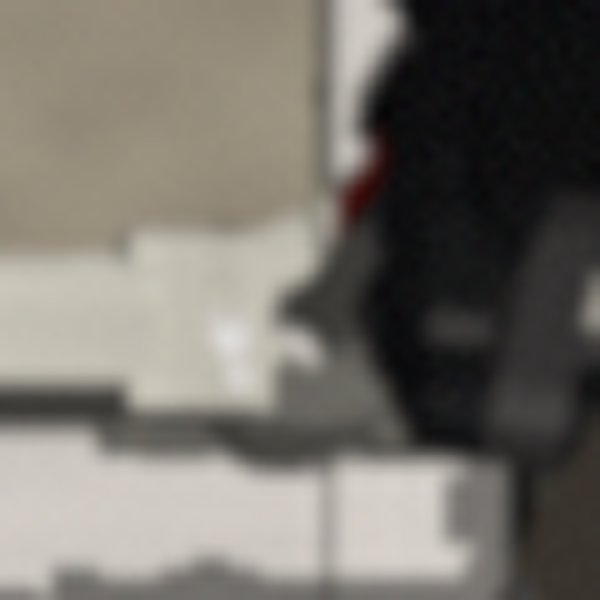

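{"name": "drive_tool", "arguments": {
  "plan": [
    [[0.2,0,0,0,0,0,0.12],[0.2,0,0,0,0,0,0.12],[0.15,0,0,0,0,0,0.12],[0.1,0,0,0,0,0,0.12],[0,0,0,0,0,0,0.12]]
  ]
}}

```text
clock: 10.43
tcp_pos: [0.6355, -0.0862, 0.1895]
orientation: [0.541, -0.455, 0.541, 0.455]
wrist_force: [0.1, 0.5, -0.8]
finger_gap: 0.0162
```

```bash
python3 - <<'E'
from h import *
s=st()
E
```

```text
t 10.43 tcp [ 0.6355 -0.0862  0.1895] F [ 0.1002  0.5425 -0.7556] M [0.0024 0.0395 0.0491] gap 0.0162 q [-0.2599  0.4571  0.1563  1.2703  0.0001 -1.6575]
```

{"name": "drive_tool", "arguments": {
  "plan": [
    [[0.1,0,0,0,0,0,0.12],[0.1,0,0,0,0,0,0.12],[0.1,0,0,0,0,0,0.12],[0.1,0,0,0,0,0,0.12],[0,0,0,0,0,0,0.12]]
  ]
}}

```text
clock: 10.85
tcp_pos: [0.6355, -0.0862, 0.1855]
orientation: [0.541, -0.455, 0.541, 0.455]
wrist_force: [0.5, -0.2, -1.8]
finger_gap: 0.0168
```

```bash
python3 - <<'E'
from h import *
s=st();im=env.read_camera("scene");crop("s",im,146,152,60,60,10,"n1")
E
```

```text
t 10.85 tcp [ 0.6355 -0.0862  0.1855] F [ 0.5257 -0.2048 -1.7777] M [ 0.0034 -0.0272 -0.0078] gap 0.0168 q [-0.2599  0.4585  0.1486  1.2612  0.0001 -1.6574]
```

View pics/n1.png

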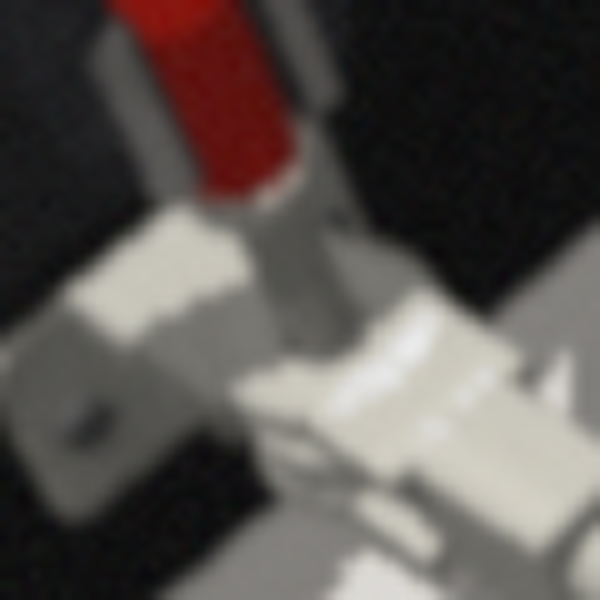

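{"name": "drive_tool", "arguments": {
  "plan": [
    [[0.1,0,0,0,0,0,0.12],[0.1,0,0,0,0,0,0.12],[0.1,0,0,0,0,0,0.12],[0.1,0,0,0,0,0,0.12],[0,0,0,0,0,0,0.12]]
  ]
}}

```text
clock: 11.32
tcp_pos: [0.6355, -0.0861, 0.1815]
orientation: [0.541, -0.455, 0.541, 0.455]
wrist_force: [-0.3, 0.3, -1.0]
finger_gap: 0.0167
```

{"name": "drive_tool", "arguments": {
  "plan": [
    [[0.1,0,0,0,0,0,0.12],[0.1,0,0,0,0,0,0.12],[0.1,0,0,0,0,0,0.12],[0,0,0,0,0,0,0.12],[0,0,0,0,0,0,0.12]]
  ]
}}

```text
clock: 11.73
tcp_pos: [0.6355, -0.0861, 0.1787]
orientation: [0.541, -0.455, 0.541, 0.455]
wrist_force: [0.1, 0.6, -1.0]
finger_gap: 0.0163
```

{"name": "drive_tool", "arguments": {
  "plan": [
    [[0.1,0,0,0,0,0,0.12],[0,0,0,0,0,0,0.12],[0.1,0,0,0,0,0,0.12],[0,0,0,0,0,0,0.12],[0,0,0,0,0,0,0.12]]
  ]
}}

```text
clock: 12.15
tcp_pos: [0.6357, -0.0862, 0.177]
orientation: [0.542, -0.455, 0.541, 0.455]
wrist_force: [0.3, 0.3, -0.5]
finger_gap: 0.0166
```

{"name": "drive_tool", "arguments": {
  "plan": [
    [[0.05,0,0,0,0,0,0.12],[0,0,0,0,0,0,0.12],[0.05,0,0,0,0,0,0.12],[0,0,0,0,0,0,0.12],[0,0,0,0,0,0,0.12]]
  ]
}}

```text
clock: 12.57
tcp_pos: [0.6358, -0.0862, 0.1767]
orientation: [0.542, -0.455, 0.541, 0.455]
wrist_force: [-1.9, 0.4, 5.1]
finger_gap: 0.0168
```

```bash
python3 - <<'E'
from h import *
s=st();im=env.read_camera("scene");crop("s",im,146,152,60,60,10,"n2");im=env.read_camera("top");crop("s",im,404,97,60,60,10,"n3")
E
```

```text
t 12.57 tcp [ 0.6358 -0.0862  0.1767] F [-1.9403  0.3867  5.1181] M [ 0.1557  0.2914 -0.0346] gap 0.0168 q [-0.2598  0.4611  0.1309  1.2394  0.0001 -1.6574]
```

View pics/n2.png

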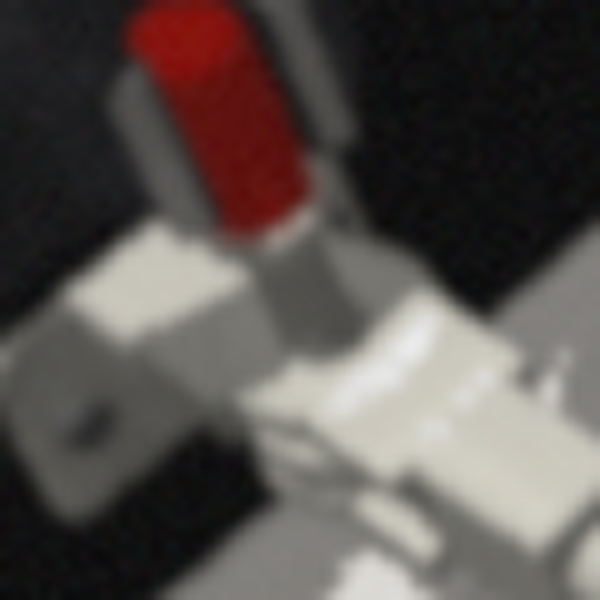

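View pics/n3.png

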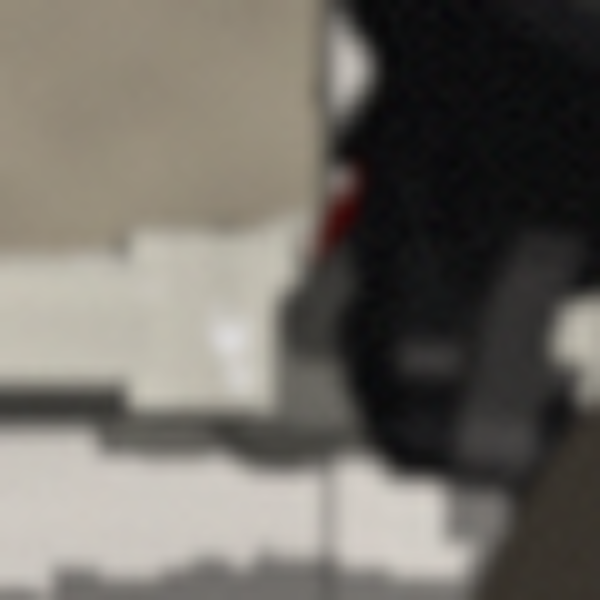

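{"name": "drive_tool", "arguments": {
  "plan": [
    [[-0.15,0,0,0,0,0,0.12],[0,0.02,0.12,0,0,0,0.12],[0,0.02,0.13,0,0,0,0.12],[0,0,0,0,0,0,0.12],[0,0,0,0,0,0,0.12]]
  ]
}}

```text
clock: 13.08
tcp_pos: [0.6354, -0.0835, 0.1767]
orientation: [0.541, -0.455, 0.541, 0.455]
wrist_force: [0.5, -0.7, -3.3]
finger_gap: 0.0169
```

{"name": "drive_tool", "arguments": {
  "plan": [
    [[0.05,0,0,0,0,0,0.12],[0.05,0,0,0,0,0,0.12],[0.05,0,0,0,0,0,0.12],[0,0,0,0,0,0,0.12],[0,0,0,0,0,0,0.12]]
  ]
}}

```text
clock: 13.5
tcp_pos: [0.6356, -0.0836, 0.1757]
orientation: [0.541, -0.455, 0.541, 0.455]
wrist_force: [1.0, -0.2, -1.6]
finger_gap: 0.0171
```

```bash
python3 - <<'E'
from h import *
s=st()
E
```

```text
t 13.5 tcp [ 0.6356 -0.0836  0.1757] F [ 0.9598 -0.1507 -1.636 ] M [-0.0457  0.0434  0.016 ] gap 0.0171 q [-0.256   0.4615  0.1291  1.2385  0.0002 -1.6536]
```

{"name": "drive_tool", "arguments": {
  "plan": [
    [[0.05,0,0,0,0,0,0.12],[0.05,0,0,0,0,0,0.12],[0.05,0,0,0,0,0,0.12],[0,0,0,0,0,0,0.12],[0,0,0,0,0,0,0.12]]
  ]
}}

```text
clock: 13.92
tcp_pos: [0.6356, -0.0836, 0.1742]
orientation: [0.541, -0.455, 0.541, 0.455]
wrist_force: [0.3, 0.0, -1.4]
finger_gap: 0.0167
```

{"name": "drive_tool", "arguments": {
  "plan": [
    [[0.05,0,0,0,0,0,0.12],[0.05,0,0,0,0,0,0.12],[0.05,0,0,0,0,0,0.12],[0,0,0,0,0,0,0.12],[0,0,0,0,0,0,0.12]]
  ]
}}

```text
clock: 14.33
tcp_pos: [0.6356, -0.0836, 0.1727]
orientation: [0.541, -0.455, 0.541, 0.455]
wrist_force: [-0.5, -1.3, -1.5]
finger_gap: 0.0166
```

```bash
python3 - <<'E'
from h import *
s=st()
E
```

```text
t 14.33 tcp [ 0.6356 -0.0836  0.1727] F [-0.5304 -1.3452 -1.5071] M [-0.0686 -0.0041  0.0171] gap 0.0166 q [-0.256   0.4626  0.1236  1.2318  0.0001 -1.6536]
```

{"name": "drive_tool", "arguments": {
  "plan": [
    [[0.1,0,0,0,0,0,0.12],[0.1,0,0,0,0,0,0.12],[0.1,0,0,0,0,0,0.12],[0.1,0,0,0,0,0,0.12],[0,0,0,0,0,0,0.12]]
  ]
}}

```text
clock: 14.75
tcp_pos: [0.6355, -0.0836, 0.1684]
orientation: [0.541, -0.455, 0.541, 0.455]
wrist_force: [0.8, -0.3, -1.3]
finger_gap: 0.0164
```

{"name": "drive_tool", "arguments": {
  "plan": [
    [[0.1,0,0,0,0,0,0.12],[0.1,0,0,0,0,0,0.12],[0.1,0,0,0,0,0,0.12],[0.1,0,0,0,0,0,0.12],[0,0,0,0,0,0,0.12]]
  ]
}}

```text
clock: 15.17
tcp_pos: [0.6355, -0.0836, 0.1645]
orientation: [0.541, -0.455, 0.541, 0.455]
wrist_force: [-1.3, 0.1, -1.3]
finger_gap: 0.0166
```

```bash
python3 - <<'E'
from h import *
s=st()
E
```

```text
t 15.17 tcp [ 0.6355 -0.0836  0.1645] F [-1.2517  0.1406 -1.3111] M [-0.0757 -0.0264 -0.0489] gap 0.0166 q [-0.256   0.4662  0.1088  1.2138  0.0001 -1.6536]
```

{"name": "drive_tool", "arguments": {
  "plan": [
    [[0.1,0,0,0,0,0,0.12],[0.1,0,0,0,0,0,0.12],[0.1,0,0,0,0,0,0.12],[0.1,0,0,0,0,0,0.12],[0,0,0,0,0,0,0.12]]
  ]
}}

```text
clock: 15.58
tcp_pos: [0.6355, -0.0836, 0.1605]
orientation: [0.541, -0.455, 0.541, 0.455]
wrist_force: [0.5, 0.2, -2.8]
finger_gap: 0.0166
```

{"name": "drive_tool", "arguments": {
  "plan": [
    [[0.1,0,0,0,0,0,0.12],[0.1,0,0,0,0,0,0.12],[0.1,0,0,0,0,0,0.12],[0.1,0,0,0,0,0,0.12],[0,0,0,0,0,0,0.12]]
  ]
}}

```text
clock: 16.0
tcp_pos: [0.6355, -0.0836, 0.1565]
orientation: [0.541, -0.455, 0.541, 0.455]
wrist_force: [0.2, 0.1, -1.8]
finger_gap: 0.0167
```

```bash
python3 - <<'E'
from h import *
s=st();im=env.read_camera("scene");crop("s",im,146,152,60,60,10,"o2")
E
```

```text
t 16.0 tcp [ 0.6355 -0.0836  0.1565] F [ 0.1673  0.1455 -1.8199] M [-0.0726  0.063   0.0151] gap 0.0167 q [-0.256   0.4698  0.0946  1.1959  0.0001 -1.6535]
```

View pics/o2.png

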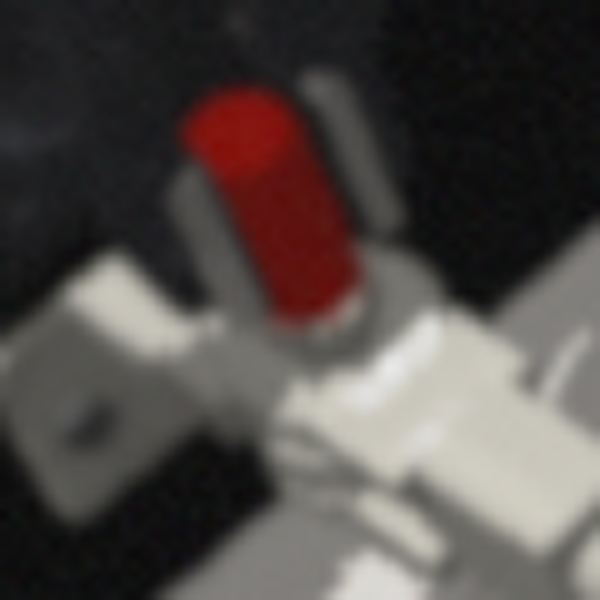

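{"name": "drive_tool", "arguments": {
  "plan": [
    [[0.1,0,0,0,0,0,0.12],[0.1,0,0,0,0,0,0.12],[0.1,0,0,0,0,0,0.12],[0.1,0,0,0,0,0,0.12],[0,0,0,0,0,0,0.12]]
  ]
}}

```text
clock: 16.47
tcp_pos: [0.6355, -0.0836, 0.1525]
orientation: [0.541, -0.455, 0.541, 0.455]
wrist_force: [-0.4, -0.5, -2.1]
finger_gap: 0.0168
```

{"name": "drive_tool", "arguments": {
  "plan": [
    [[0.1,0,0,0,0,0,0.12],[0.1,0,0,0,0,0,0.12],[0.1,0,0,0,0,0,0.12],[0,0,0,0,0,0,0.12],[0,0,0,0,0,0,0.12]]
  ]
}}

```text
clock: 16.88
tcp_pos: [0.6355, -0.0836, 0.1496]
orientation: [0.541, -0.455, 0.541, 0.455]
wrist_force: [0.2, -0.8, -2.1]
finger_gap: 0.0168
```

{"name": "drive_tool", "arguments": {
  "plan": [
    [[0.05,0,0,0,0,0,0.12],[0,0,0,0,0,0,0.12],[0.05,0,0,0,0,0,0.12],[0,0,0,0,0,0,0.12],[0,0,0,0,0,0,0.12]]
  ]
}}

```text
clock: 17.3
tcp_pos: [0.6356, -0.0837, 0.1488]
orientation: [0.541, -0.455, 0.541, 0.455]
wrist_force: [-0.1, -0.5, -1.3]
finger_gap: 0.0166
```

{"name": "drive_tool", "arguments": {
  "plan": [
    [[0.05,0,0,0,0,0,0.12],[0,0,0,0,0,0,0.12],[0.05,0,0,0,0,0,0.12],[0,0,0,0,0,0,0.12],[0,0,0,0,0,0,0.12]]
  ]
}}

```text
clock: 17.72
tcp_pos: [0.6356, -0.0836, 0.1477]
orientation: [0.541, -0.455, 0.541, 0.455]
wrist_force: [-0.3, -0.8, -2.4]
finger_gap: 0.0167
```

{"name": "drive_tool", "arguments": {
  "plan": [
    [[0.04,0,0,0,0,0,0.12],[0,0,0,0,0,0,0.12],[0.04,0,0,0,0,0,0.12],[0,0,0,0,0,0,0.12],[0,0,0,0,0,0,0.12]]
  ]
}}

```text
clock: 18.13
tcp_pos: [0.6357, -0.0836, 0.1472]
orientation: [0.541, -0.455, 0.541, 0.455]
wrist_force: [0.2, -0.7, -1.1]
finger_gap: 0.0167
```

{"name": "drive_tool", "arguments": {
  "plan": [
    [[0.04,0,0,0,0,0,0.12],[0,0,0,0,0,0,0.12],[0.04,0,0,0,0,0,0.12],[0,0,0,0,0,0,0.12],[0,0,0,0,0,0,0.12]]
  ]
}}

```text
clock: 18.55
tcp_pos: [0.6362, -0.0837, 0.147]
orientation: [0.542, -0.455, 0.541, 0.454]
wrist_force: [0.0, 0.1, 6.3]
finger_gap: 0.0168
```

```bash
python3 - <<'E'
from h import *
s=st();im=env.read_camera("scene");crop("s",im,146,152,60,60,10,"p2")
E
```

```text
t 18.55 tcp [ 0.6362 -0.0837  0.147 ] F [0.0176 0.0541 6.2805] M [0.0435 0.1029 0.004 ] gap 0.0168 q [-0.2559  0.474   0.0777  1.1727  0.0002 -1.6536]
```

View pics/p2.png

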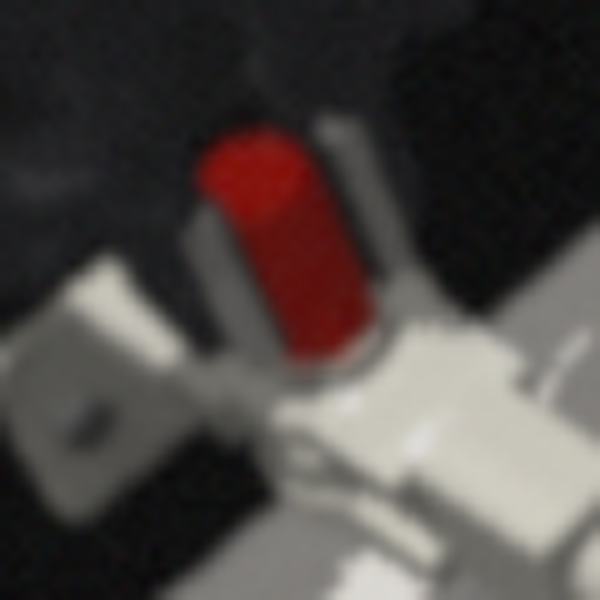

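Contact came at TCP z 0.147, the height predicted for a seated collar, with about 7.5 N. I release and retreat.

{"name": "drive_tool", "arguments": {
  "plan": [
    [[0,0,0,0,0,0,0.25],[0,0,0,0,0,0,0.4],[0,0,0,0,0,0,0.5],[0,0,0,0,0,0,0.5],[0,0,0,0,0,0,0.5]]
  ]
}}

```text
clock: 19.02
tcp_pos: [0.6354, -0.0835, 0.1458]
orientation: [0.541, -0.455, 0.541, 0.455]
wrist_force: [0.3, -0.3, 1.1]
finger_gap: 0.0428
```

{"name": "drive_tool", "arguments": {
  "plan": [
    [[-1,0,0,0,0,0,0.5],[-2,0,0,0,0,0,0.5],[-2.5,0,0,0,0,0,0.5],[-2.5,0,0,0,0,0,0.5],[-2.5,0,0,0,0,0,0.5]]
  ]
}}

```text
clock: 19.43
tcp_pos: [0.6354, -0.0836, 0.253]
orientation: [0.541, -0.455, 0.541, 0.455]
wrist_force: [1.1, -0.3, 0.1]
finger_gap: 0.043
```

{"name": "drive_tool", "arguments": {
  "plan": [
    [[0,1.5,2,0,0,0,0.5],[0,2,3,0,0,0,0.5],[0,2,3,0,0,0,0.5],[0,2,3,0,0,0,0.5],[0,2,3,0,0,0,0.5]]
  ]
}}

```text
clock: 19.85
tcp_pos: [0.5655, 0.0718, 0.2521]
orientation: [0.542, -0.455, 0.541, 0.454]
wrist_force: [0.5, 0.3, 0.2]
finger_gap: 0.0426
```

{"name": "drive_tool", "arguments": {
  "plan": [
    [[0,2,3,0,0,0,0.5],[0,2,3,0,0,0,0.5],[0,1,2,0,0,0,0.5],[0,0,0,0,0,0,0.5],[0,0,0,0,0,0,0.5]]
  ]
}}

```text
clock: 20.27
tcp_pos: [0.5304, 0.1592, 0.2522]
orientation: [0.541, -0.456, 0.54, 0.455]
wrist_force: [0.2, -0.9, -0.8]
finger_gap: 0.0426
```

```bash
python3 - <<'E'
from h import *
s=st();im=env.read_camera("scene");crop("s",im,146,142,70,70,9,"q2");cv2.imwrite("pics/qs.png",im[:,:,::-1])
im=env.read_camera("top");crop("s",im,390,80,80,80,8,"q1")
for z in(.135,.140,.177):print(z,pj("scene",[.6355,-.0836,z]),pj("top",[.6355,-.0836,z]))
E
```

```text
t 20.27 tcp [0.5304 0.1592 0.2522] F [ 0.233  -0.8531 -0.8042] M [ 0.0108 -0.0043 -0.0223] gap 0.0426 q [ 0.1468  0.2658  0.0323  1.3361 -0.0002 -1.2536]
0.135 [177.6683 184.6874] [433.9694 128.1151]
0.14 [176.7942 182.8001] [434.6171 127.2117]
0.177 [169.9599 168.0312] [439.691  120.1364]
```

View pics/q2.png

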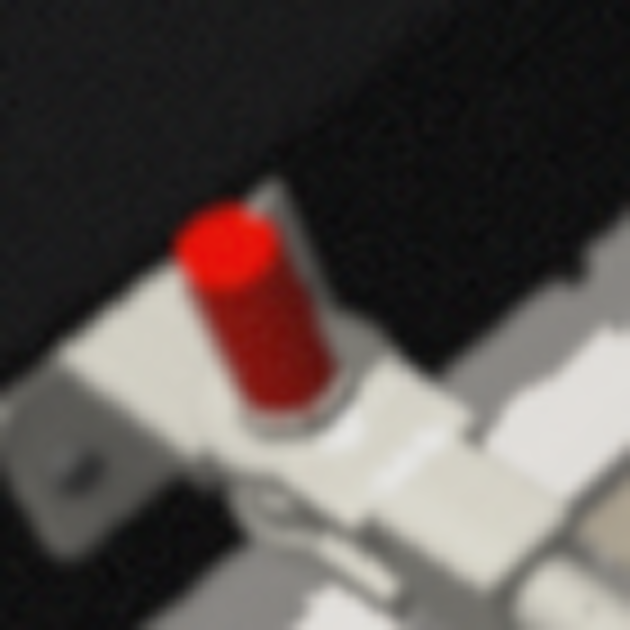

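View pics/q1.png

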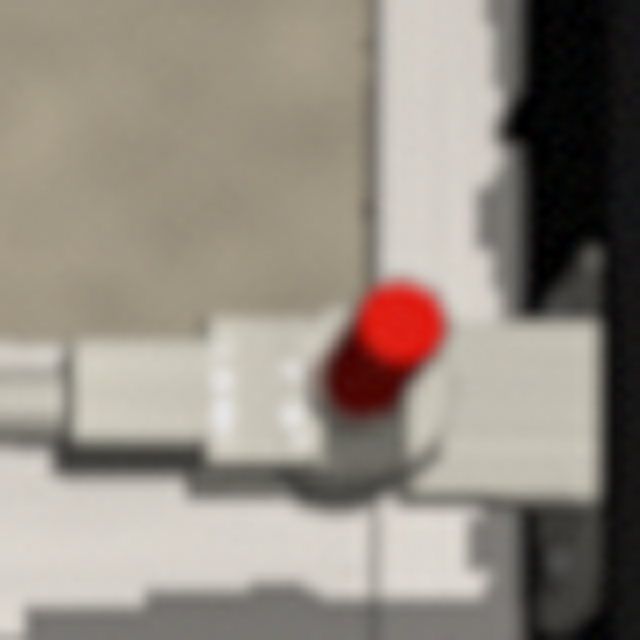

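View pics/qs.png

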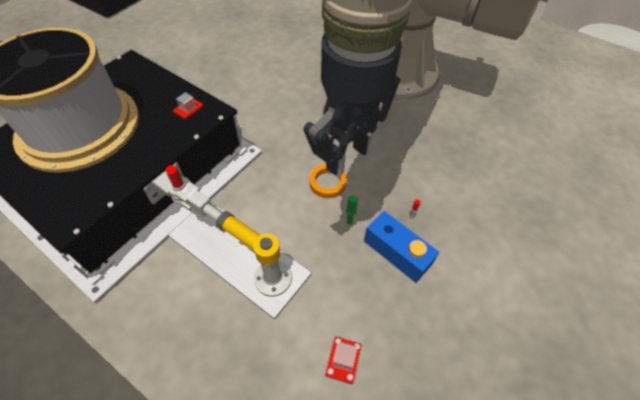

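The scene and top views show the pin standing upright. Its handle top is at scene (171,169) and top (439.6,120), against (170,168) and (439.7,120.1) predicted for a seated pin. The arm is clear and everything else is where it was.

```bash
python3 - <<'E'
from workcell import env
print(env.hand_in())
E
```

```text
the job is handed in; nothing more can be done
None
```

The stay is secured and the job is handed in, about 20 s into the 72 s allowed. I swung the fork over the lug, then took the red-handled clevis pin from the rack. I passed it through the upper ear, the eye and the lower ear, and let it go.

- **Feeling for the eye:** the pin first touched the lug with about 6 N, because it was roughly 2.5 mm off along y. I lifted it slightly, shifted it by that amount, and it slid through without force.
- **Seating:** the collar met the fork at the expected height with about 7.5 N. The highest force I read on the pin was well under the 4 kg limit.
- **Last checks:** after release, both cameras show the pin upright, with its handle top within about 1 pixel of where a fully seated pin should be. The arm is clear. The brass pin, prism and tape roll look unmoved.
- **Disagreement:** the two cameras differed by 3 to 4 mm along y. I aimed by relative measurements in one camera and by touch instead of trusting either one's absolute position.

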